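# Hold a tube stub in the corner of a fit-up jig for tacking

### The arm

A 6-joint arm with a two-finger parallel gripper is mounted at the origin on the work surface. World frame = base frame: x ahead of the robot, y to its left, z up, the work surface at z = 0. Lengths are in mm, angles in rad, forces in N, time in s.
With the tool pointing down it reaches from about 400 to 925 mm from the base axis. Payload 12.5 kg.
Tool frame: the origin (TCP) lies midway between the tips of the shut fingers; the grasp point (between the pads) lies 19 mm behind it; z points along the fingers, y is the line along which they close (so a half turn about z gives the same grasp; the last joint's range is limited). The gripper opens to 95 mm and grips with 3 to 60 N. Pads are 20 mm wide; open, the fingers measure 119 mm over their backs; the gripper's body (75 mm by 180 mm) begins 59 mm behind the grasp point.
Start: joints at [-1.213, 0.491, 1.559, -0, 1.092, -0.106], TCP at [279.618, -558.982, 214.661] pointing down, gripper open.
Joint ranges: [-3.1, 3.1], [-0.84, 2.19], [0.05, 2.79], [-1.13, 4.28], [0.06, 2.93], [-2.69, 2.69]. Speed limits (rad/s): [2.22, 2.22, 2.79, 3.14, 3.14, 3.14].

### API

Orientations are given as [roll, pitch, yaw] about the fixed x, y, z axes, in that order (R = Rz(yaw) Ry(pitch) Rx(roll)).
In Python, from cell import env gives the robot as it stands.
- The arm moves only by the tool arm_command, never from a script. Its argument "targets" is a list of rows, each a list of 5 numbers: the shift along the tool's x, y, z in mm, then the turn about the tool's z in degrees, then the opening, from 0 (shut) to 1 (fully open). In form: [[tx, ty, tz, roll, fingers], ...]. A call has 1 to 5 rows; each row is the pose to reach, as a shift and turn from the pose commanded when the call began, along the tool's axes at that moment; what a row does not reach only later rows make up. A row lasts 1/10 s, in which the tool goes at most 50 mm and 8.59 degrees, less where a joint would pass 70% of its speed; a pose out of reach is approached as far as the arm can. A call with a gripper value outside its range is refused whole. The fingers move at their own pace and stop on an object; the grip force is fixed at half the most. Time passes only in rows, so rows that repeat a pose let the fingers close. It gives the time, the measured TCP pose, the force, the opening and the grip force at its end, in the units of the state.
- env.state(): the state, without advancing time (a new reading comes with each control period).
- env.read_camera(name): name is "scene" or "top" or "wrist"; returns a dict with "frame" (480x640x3 uint8, red, green, blue), "vertical_fov" (degrees; the focal length in pixels is half the picture's height over the tangent of half this angle, whatever the lens; pixels are square), "cx", "cy" (the principal point, pixels), "world_from_camera" (4x4, takes a point from camera to world coordinates); the wrist camera has in their place "hand_eye" (4x4, takes a point from camera to tool coordinates, whose origin is the TCP and whose axes are the flange's). Camera axes: x right, y down, z forward; pixel columns grow to the right and rows downward; lengths in mm; the calibration is good to about 2 mm. A picture is of the moment at which its call begins: read the wrist's pose just before it. There is no depth.
- env.job_done(): hands the job in; it is judged then, once.
The state is a dict: "t": time; "joints": joint angles; "qvel": joint speeds; "tau": joint torques, N m; "eef_pos": TCP position; "tcp_rot": TCP orientation; "ft_force": force on the tool from outside, world axes, zero at the start; "moment": the same for the moment, N m; "opening": opening from 0.0 (shut) to 1.0 (fully open); "grip_force": force on a finger pad.
Only numpy, scipy, OpenCV 4.12 (cv2) and the standard library are available. Lean on these libraries where they do the work, as an engineer would, in place of code of your own. Each camera call takes 0.05 s, during which the arm holds its last target. There are 200 camera calls.

### The job

Get the rectangular tube stub ready for tack welding: first wind the jig's yellow side stop fully in with the hand crank (clockwise seen from above, until it stops), then stand the stub on the jig plate in the corner, flat against the red fixed stop and the yellow side stop. Press it firmly against both stops at once and finish still holding and pressing it there - do not let go - and leave the spray can, the round pipe piece and the hammer alone.

Things in the scene. Friction and masses are not known exactly. Their poses are not given: they have to be found in the camera images.
- jig: Fixed welding jig, steel base plate 12 mm thick spanning x -90..90, y -100..215 mm; origin on the bench (z = 0), z up. Red fixed stop bar along y: face at x = 60 looking to -x, y -100..90. Yellow side stop slides along y. Both stops' tops are 47 mm above the bench. Blue gearbox: x -35..35, y 115..205, top 60 mm above the bench. The stub is loaded from the open -x, -y side.
- corner (a point): Point on the jig plate's upper surface (12 mm above the bench) where the working faces of the two stops meet when the side stop is fully in; jig frame (60, 20, 12) mm. Its axes are the jig's: the red stop's face is the plane x = 0, the yellow stop's face (fully in) the plane y = 0, and the stub belongs in the quarter x < 0, y < 0.
- fixed_stop: The red fixed stop bar, 20 x 190 x 35 mm, on the jig plate; origin at the centre of its underside, axes as the jig's. It cannot move. Plate and stops are smooth, lightly oiled steel (friction about 0.25).
- stub: Loose stub of rectangular steel tube, rusty copper colour, standing on end on the bench, open at the top: 60 mm along its x, 40 mm along its y, 80 mm tall, wall 4 mm, 0.3 to 0.55 kg. Origin at the centre of its underside, z up. Either pair of its faces may go against the stops.
- stub_center (a point): Centre of the tube stub, half-way up (40 mm above its underside), axes as the stub's. When it stands in the corner it is 52 mm above the bench.
- side_stop_face (a point): Middle of the working face (looking to jig -y) of the yellow side stop, a sliding bar 125 mm long in x, 20 mm thick in y, 35 mm high on the plate. It moves only by the crank: 20 mm towards jig -y for each clockwise turn; the screw does not yield to pushing on the stop (it holds more than 40 N).
- crank (a joint): Angle of the hand crank, rad, growing clockwise seen from above; 0 = side stop fully out, 15.71 = fully in, a hard end stop. Starts 1.1 to 1.9 turns short of that, stays where left; 3 to 4 N at the handle turns it. At angle a the handle lies in jig direction (-cos a, sin a) from the crank's axis.
- crank_axis (a point): Point on the crank's vertical axis at the height of the middle of the handle (96.5 mm above the bench), jig frame (0, 160, 96.5) mm, axes as the jig's.
- handle_center (a point): Middle of the upright crank handle, a black cylinder with a red band, 22 mm in diameter, 45 mm tall (74 to 119 mm above the bench), 45 mm from the crank's axis. It spins freely on its pin, so a gripper holding it can keep its heading while going round. The crank's arm is just below (top 72 mm above the bench).
- can: Bystander: green spray can, 60 mm in diameter, 150 mm tall, standing on the bench; origin at its underside.
- pipe: Bystander: short upright piece of round steel pipe, 60 mm in diameter, 70 mm tall; origin at its underside.
- hammer: Bystander: hammer, 240 mm long, lying on the bench to the left of the jig; handle towards its -x.
- side_stop: The yellow sliding side stop bar; origin at the centre of its underside on the plate, axes as the jig's; its working face is 10 mm from the origin towards jig -y.
Things that resemble listed ones, but are neither listed nor needed, are in the scene too. What is shaped like the stub but black or green is not meant.

How it is judged (in metres and radians):
On the way:
1. the side stop is wound fully in, with the stub not yet in the corner (value of joint crank above 15.45 rad and distance between stub_center and corner above 0.08 m), for 0.2 s.
At the end, for the whole second after the job is handed in: Crank within 0.26 rad of its end; stub upright (4 deg), on the jig plate (4 mm), in the corner, square to the stops (3.4 deg), pressing each stop with over 2 N, at rest and still held by the fingers (over 1 N), through the last second; bystanders not moved over 30 mm (value of joint crank above 15.45 rad and contact force between stub and fixed_stop above 2 N and contact force between stub and side_stop above 2 N and contact force between stub and the fingers above 1 N and x of stub_center in the frame of corner between -0.034 and -0.016 m and y of stub_center in the frame of corner between -0.034 and -0.016 m and z of stub_center in the frame of corner between 0.036 and 0.044 m and angle between stub's own z axis and vertical below 0.07 rad and (angle between the x axis of stub and the x axis of jig, either way round below 0.06 rad or angle between the x axis of stub and the y axis of jig, either way round below 0.06 rad) and linear speed of stub below 0.02 m/s); the arm keeps its last pose, push and grip.
It fails at once if the can is disturbed (moved over 30 mm) (distance of can from where it was at the start of the episode above 0.03 m).
It fails at once if the pipe is disturbed (moved over 30 mm) (distance of pipe from where it was at the start of the episode above 0.03 m).
It fails at once if the hammer is disturbed (moved over 30 mm) (distance of hammer from where it was at the start of the episode above 0.03 m).
It also fails if it takes over 72 s, if anything falls off the work surface, if the arm or the gripper's body presses on something with over 40 N, if the wrist force passes 120 N, or if a joint passes its speed limit or range.

## Working session

There is one attempt and no reset: what is moved stays moved. The work goes in short steps, Python scripts to look and compute and a tool call to move; the robot and the scene stay as the last step left them, time stands still between calls to the robot, and variables do not carry over. Pictures are saved under pics/ and viewed, at most 10 in all, crops included, and the job is handed in when it is done.

Besides the shell and the picture viewer there is one more tool, called after "Call:" as name([rows], argument=value, ...), one row to a line, values as JSON. arm_command: Moves the arm, as the interface text tells. Its arguments: {"type":"object","properties":{"targets":{"type":"array","items":{"type":"array","items":{"type":"number"}}}},"required":["targets"]}

```bash
mkdir -p pics; ls; python3 - <<'E'
from cell import env
import cv2
s=env.state();print(s)
for n in("top","scene"):
    c=env.read_camera(n);cv2.imwrite(f"pics/{n}0.png",c["frame"][:,:,::-1])
    print(n,c["vertical_fov"],c["cx"],c["cy"],c["world_from_camera"])
E
```

```text
pics
{'t': 0.0, 'joints': array([-1.21259545e+00,  4.91584205e-01,  1.55950178e+00, -1.16313267e-05,
        1.09170002e+00, -1.05578766e-01]), 'qvel': array([-1.69981887e-04,  7.94139485e-04,  1.05242362e-03, -1.71825649e-03,
        2.56859338e-03, -8.93068001e-05]), 'tau': array([-2.14546228e-03, -6.12647223e+01, -2.58177495e+01,  6.91601657e-02,
        4.83653520e-02, -1.07395133e-04]), 'eef_pos': array([ 279.51680363, -558.7110247 ,  214.02842347]), 'tcp_rot': array([-3.14040486e+00, -1.15500513e-04,  4.63784941e-01]), 'ft_force': array([-0.17505867,  0.40389077,  0.57454536]), 'moment': array([ 0.00508669, -0.00493038, -0.00123435]), 'grip_force': 0.0, 'opening': 1.001425734763482}
top 57.98545952735342 318.6451225557333 240.77104867163575 [[-7.66264984e-03 -9.98218208e-01  5.91751027e-02  5.07202298e+02]
 [-9.99969956e-01  7.71849249e-03  7.15167672e-04  2.12053991e+01]
 [-1.17063598e-03 -5.91678448e-02 -9.98247362e-01  1.01460763e+03]
 [ 0.00000000e+00  0.00000000e+00  0.00000000e+00  1.00000000e+00]]
scene 56.56122185613406 325.03474702406857 242.84681692873986 [[-1.23620556e-01  8.17572642e-01 -5.62399265e-01  1.24611704e+03]
 [ 9.92278973e-01  1.07567429e-01 -6.17388626e-02  7.37270349e+01]
 [ 1.00198382e-02 -5.65689158e-01 -8.24557687e-01  1.06448931e+03]
 [ 0.00000000e+00  0.00000000e+00  0.00000000e+00  1.00000000e+00]]
```

View pics/top0.png

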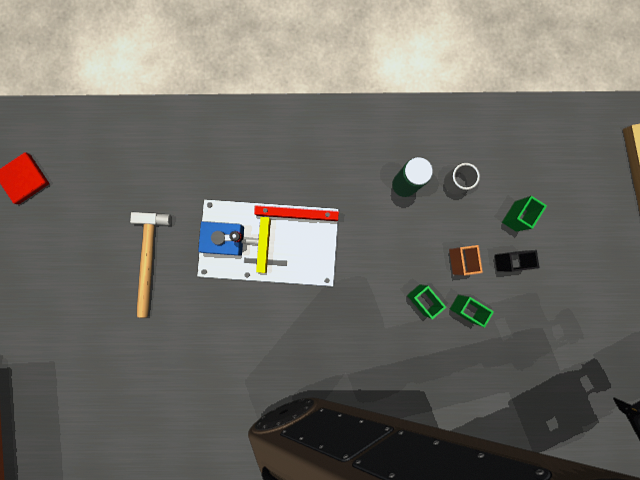

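View pics/scene0.png

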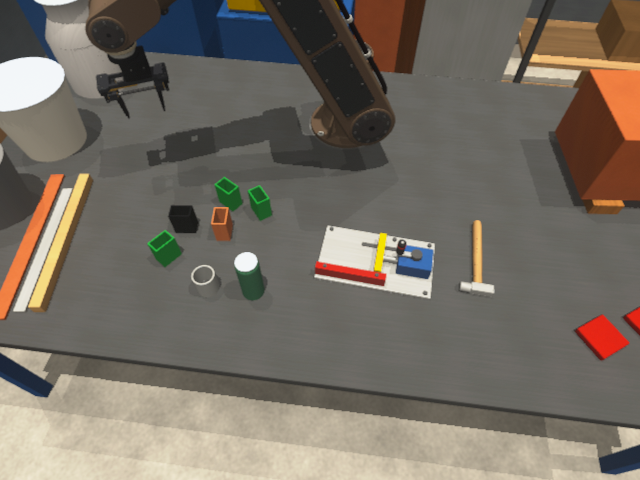

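The first picture is from the top and the second from the scene camera. In the top view the copper stub is at (466,260). Things that could be taken for it:
- the black tube at (517,261)
- the green tubes at (430,302), (473,311) and (525,213)
- the pipe at (463,178)

The can is at (415,175). The jig plate has corners at about (205,200), (340,209), (334,286) and (198,277). I choose the copper one and check it in an enlarged crop.

```bash
cat > h.py <<'E'
import numpy as np,cv2
def load(c):
    H=480;f=H/2/np.tan(np.radians(c["vertical_fov"]/2));return f,c["cx"],c["cy"]
def ray(c,u,v,z,T=None):
    f,cx,cy=load(c);T=c["world_from_camera"] if T is None else T
    d=T[:3,:3]@np.array([(u-cx)/f,(v-cy)/f,1.]);o=T[:3,3]
    return (o+d*(z-o[2])/d[2])[:2]
def proj(c,P,T=None):
    f,cx,cy=load(c);T=c["world_from_camera"] if T is None else T
    p=T[:3,:3].T@(np.asarray(P,float)-T[:3,3]);return cx+f*p[0]/p[2],cy+f*p[1]/p[2]
E
python3 - <<'E'
import cv2,numpy as np
a=cv2.imread("pics/top0.png")
j=cv2.resize(a[192:292,190:350],None,fx=4,fy=4,interpolation=cv2.INTER_CUBIC)
s=cv2.resize(a[235:285,440:500],None,fx=3,fy=3,interpolation=cv2.INTER_CUBIC)
o=np.zeros((560,640,3),np.uint8);o[:400]=j;o[405:555,:180]=s
s=cv2.resize(a[235:260,0:1],None)if 0 else 0
cv2.imwrite("pics/crop1.png",o)
E
```

```text
(no output)
```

View pics/crop1.png

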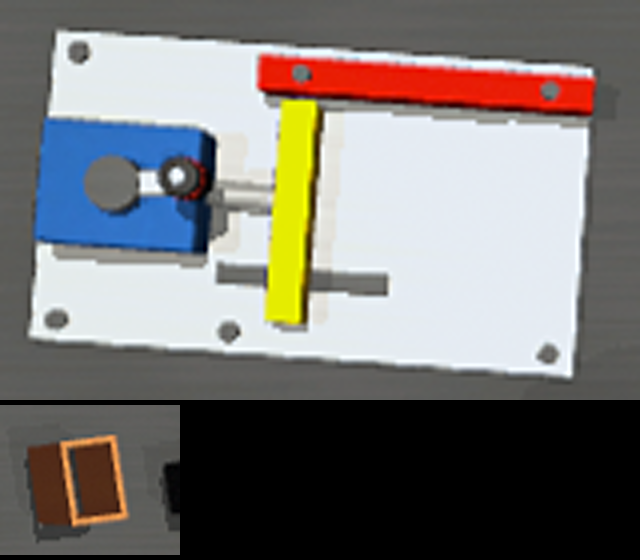

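The crop shows the copper tube, open at the top, with its rim corners at crop (62,442), (115,436), (128,516) and (75,524). The plate corners are at (57,30), (30,338) and (573,377), and the handle top at (178,176).

```bash
cat > m.py <<'E'
from h import *;from cell import env
from scipy.optimize import least_squares
c=env.read_camera("top")
J=lambda x,y,z:ray(c,190+(x+.5)/4-.5,192+(y+.5)/4-.5,z)
px=[(57,30,-0.09,.215,12),(30,338,-.09,.215,12)]
pts=[((57,30),(90,215)),((30,338),(-90,215)),((573,377),(-90,-100)),((593,67),(90,-100))]
W=np.array([J(*p,12) for p,_ in pts]);L=np.array([l for _,l in pts],float)
def f(v):
    R=np.array([[np.cos(v[2]),-np.sin(v[2])],[np.sin(v[2]),np.cos(v[2])]]);return (L@R.T+v[:2]-W).ravel()
r=least_squares(f,[550,150,0]);v=r.x;print("jig",v,np.degrees(v[2]),r.fun.round(1))
R=np.array([[np.cos(v[2]),-np.sin(v[2])],[np.sin(v[2]),np.cos(v[2])]])
h=J(178,176,119);l=R.T@(h-v[:2]);print("handle",h,"local",l,"axis",R@[0,160]+v[:2],"corner",R@[60,20]+v[:2])
d=l-[0,160];print(np.hypot(*d),"a mod 2pi",np.arctan2(d[1],-d[0]))
for p in[(283,99),(318,102),(304,324),(267,321)]:print("yel",(R.T@(J(*p,47)-v[:2])).round(1))
S=np.array([ray(c,440+(x+.5)/3-.5,235+(y-405+.5)/3-.5,80) for x,y in[(62,442),(115,436),(128,516),(75,524)]])
e=S-np.roll(S,-1,0);print("stub",S.mean(0),np.linalg.norm(e,axis=1),np.degrees(np.arctan2(e[:,1],e[:,0])))
for n,u,w,z in[("can",419,171,150),("pipe",466,176,70),("grn1",430,298,80),("grn2",476,310,80),("blk",517,261,60),("grn3",531,212,80)]:print(n,ray(c,u,w,z).round(0))
E
python3 m.py
```

```text
jig [ 5.59837840e+02  8.22983862e+01 -7.77275156e-02] -4.4534585982469 [ 0.2  0.7 -0.2  0.6  0.1 -0.3 -0.1 -0.9]
handle [572.33659652 197.0091601 ] local [  3.55381151 115.33495126] axis [572.26172347 241.81530419] corner [621.20966944  97.57904459]
44.806206654844026 a mod 2pi -1.650194885066518
yel [55.  74.5]
yel [54.7 54.8]
yel [-69.8  53. ]
yel [-69.6  73.7]
stub [ 519.67797835 -306.8925157 ] [38.46458896 58.01012635 38.53939985 59.41314136] [  96.01099828    7.55739245  -81.90006412 -172.52659566]
can [ 698. -182.]
pipe [ 704. -304.]
grn1 [ 438. -216.]
grn2 [ 412. -314.]
blk [ 516. -414.]
grn3 [ 622. -439.]
```

Call:
arm_command([
  [600, -545, 0, -63, 1],
  [600, -545, 0, -63, 1],
  [600, -545, 0, -63, 1],
  [600, -545, 0, -63, 1],
  [600, -545, 0, -63, 1],
])

```text
t: 0.65
eef_pos: [370.2, -324.0, 214.6]
tcp_rot: [-3.142, -0.0, 1.22]
ft_force: [0.3, -1.0, 1.1]
opening: 0.997
grip_force: 0.0
```

```bash
cat > go.py <<'E'
import sys,numpy as np
from cell import env
def shift(x,y,z,yawdeg):
    s=env.state();p=s["eef_pos"];w=s["tcp_rot"][2];d=np.array([x,y,z])-p
    c,n=np.cos(w),np.sin(w)
    print("pose",p.round(1),"yaw",round(np.degrees(w),2),"t",round(s["t"],2),"F",s["ft_force"].round(1),"open",round(s["opening"],3),"gf",round(s["grip_force"],1))
    print("shift",round(c*d[0]+n*d[1],1),round(n*d[0]-c*d[1],1),round(-d[2],1),"roll",round(-((yawdeg-np.degrees(w)+90)%180-90),2))
if __name__=="__main__": shift(*map(float,sys.argv[1:]))
E
python3 go.py 572.5 197 214 90
```

```text
pose [ 370.2 -324.   214.6] yaw 69.88 t 0.65 F [ 0.3 -1.   1.1] open 0.997 gf 0.0
shift 558.8 10.8 0.6 roll -20.12
```

Call:
arm_command([
  [559, 11, 0, -20, 0.7],
  [559, 11, 0, -20, 0.7],
  [559, 11, 0, -20, 0.7],
  [559, 11, 0, -20, 0.7],
  [559, 11, 0, -20, 0.7],
])

```text
t: 1.15
eef_pos: [462.2, -91.4, 214.7]
tcp_rot: [3.141, 0.0, 1.563]
ft_force: [0.9, -0.3, 0.2]
opening: 0.707
grip_force: 0.0
```

```bash
python3 go.py 572.5 197 200 90
```

```text
pose [462.2 -91.4 214.7] yaw 89.54 t 1.15 F [ 0.9 -0.3  0.2] open 0.707 gf 0.0
shift 289.2 108.0 14.7 roll -0.46
```

Call:
arm_command([
  [289, 108, 15, 0, 0.7],
  [289, 108, 15, 0, 0.7],
  [289, 108, 15, 0, 0.7],
  [289, 108, 15, 0, 0.7],
  [289, 108, 15, 0, 0.7],
])

```text
t: 1.65
eef_pos: [551.4, 142.0, 202.3]
tcp_rot: [-3.141, 0.0, 1.563]
ft_force: [0.5, -0.7, 0.5]
opening: 0.703
grip_force: 0.0
```

```bash
python3 go.py 572.5 197 170 90
```

```text
pose [551.4 142.  202.3] yaw 89.56 t 1.65 F [ 0.5 -0.7  0.5] open 0.703 gf 0.0
shift 55.1 20.6 32.3 roll -0.44
```

Call:
arm_command([
  [55, 21, 30, 0, 0.7],
  [55, 21, 30, 0, 0.7],
  [55, 21, 30, 0, 0.7],
])

```text
t: 1.95
eef_pos: [572.1, 196.0, 170.8]
tcp_rot: [-3.139, 0.001, 1.565]
ft_force: [-0.5, -0.6, -0.2]
opening: 0.706
grip_force: 0.0
```

```bash
python3 - <<'E'
from go import *;from h import *
from scipy.spatial.transform import Rotation as Ro
s=env.state();c=env.read_camera("wrist");cv2.imwrite("pics/w1.png",c["frame"][:,:,::-1])
T=np.eye(4);T[:3,:3]=Ro.from_euler("xyz",s["tcp_rot"]).as_matrix();T[:3,3]=s["eef_pos"]
np.save("w1.npy",T@c["hand_eye"]);print(c["vertical_fov"],proj(c,[572.5,197,119],T@c["hand_eye"]))
shift(572.5,197,84,90)
E
```

```text
71.8798094809125 (np.float64(323.4974934174793), np.float64(259.5165187151392))
pose [572.1 194.7 171.8] yaw 89.63 t 2.0 F [ 0.2 -0.4  0.4] open 0.698 gf 0.0
shift 2.3 0.4 87.8 roll -0.37
```

View pics/w1.png

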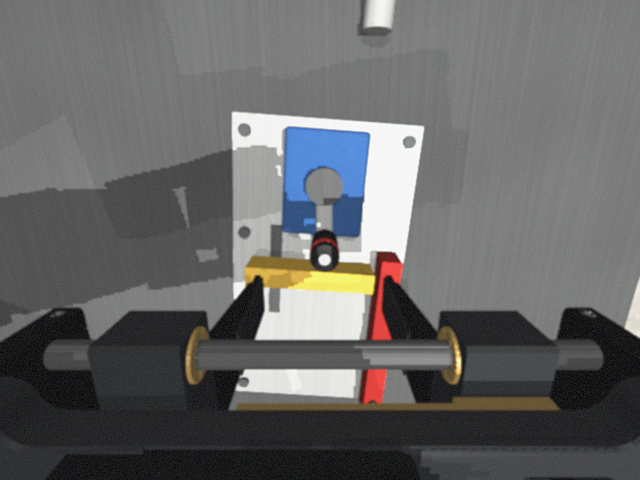

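The wrist view shows the handle top at (325,259), against (323,259) predicted, so the estimate is within a millimetre or so. I'll descend.

Call:
arm_command([
  [2, 1, 45, 0, 0.7],
  [2, 1, 88, 0, 0.7],
  [2, 1, 88, 0, 0],
  [2, 1, 88, 0, 0],
  [2, 1, 88, 0, 0],
])

```text
t: 2.5
eef_pos: [574.8, 196.1, 87.1]
tcp_rot: [3.138, -0.001, 1.562]
ft_force: [-0.4, 0.0, -0.2]
opening: 0.503
grip_force: 0.0
```

```bash
python3 go.py 572.5 197 84 90
```

```text
pose [574.8 196.1  87.1] yaw 89.5 t 2.5 F [-0.4  0.  -0.2] open 0.503 gf 0.0
shift 0.8 -2.3 3.1 roll -0.5
```

Call:
arm_command([
  [0, 0, 2, 0, 0],
  [0, 0, 2, 0, 0],
  [0, 0, 2, 0, 0],
  [0, 0, 2, 0, 0],
  [0, 0, 2, 0, 0],
])

```text
t: 3.0
eef_pos: [573.7, 196.7, 83.1]
tcp_rot: [3.141, 0.0, 1.563]
ft_force: [-2.2, -1.8, 6.8]
opening: 0.226
grip_force: 30.0
```

```bash
cat > crank.py <<'E'
from go import *
# now: current handle angle; then rows of tool shifts for the next 5 angles, step deg, fixed heading
A=np.array([572.3,241.8]);th=-0.0777
def dirn(a):
    l=np.array([-np.cos(a),np.sin(a)]);return np.array([np.cos(th)*l[0]-np.sin(th)*l[1],np.sin(th)*l[0]+np.cos(th)*l[1]])
s=env.state();p=s["eef_pos"][:2];w=s["tcp_rot"][2];d=p-A
lj=np.array([np.cos(th)*d[0]+np.sin(th)*d[1],-np.sin(th)*d[0]+np.cos(th)*d[1]])
a0=np.arctan2(lj[1],-lj[0])%(2*np.pi)
print("t",round(s["t"],2),"r",np.hypot(*d).round(1),"a",a0.round(3),"F",s["ft_force"].round(1),"open",round(s["opening"],3),"gf",round(s["grip_force"],1),"z",s["eef_pos"][2].round(1))
for st in map(float,sys.argv[1:]):
  print([[int(round(x)) for x in(np.cos(w)*e[0]+np.sin(w)*e[1],np.sin(w)*e[0]-np.cos(w)*e[1])] for e in(A+45*dirn(a0+np.radians(st)*k)-p for k in range(1,6))])
E
python3 crank.py 24
```

```text
t 3.0 r 45.1 a 4.605 F [-2.2 -1.8  6.8] open 0.226 gf 30.0 z 83.1
[[3, -18], [14, -34], [30, -44], [48, -47], [66, -42]]
```

Call:
arm_command([
  [3, -18, 0, 0, 0],
  [14, -34, 0, 0, 0],
  [30, -44, 0, 0, 0],
  [48, -47, 0, 0, 0],
  [66, -42, 0, 0, 0],
])

```text
t: 3.5
eef_pos: [533.0, 263.1, 83.2]
tcp_rot: [3.139, 0.0, 1.563]
ft_force: [15.9, -12.9, -3.5]
opening: 0.229
grip_force: 30.0
```

```bash
python3 crank.py 24
```

```text
t 3.5 r 44.7 a 0.42 F [ 15.9 -12.9  -3.5] open 0.229 gf 30.0 z 83.2
[[14, 12], [23, 29], [23, 47], [16, 65], [3, 78]]
```

Call:
arm_command([
  [14, 12, 0, 0, 0],
  [23, 29, 0, 0, 0],
  [23, 47, 0, 0, 0],
  [16, 65, 0, 0, 0],
  [3, 78, 0, 0, 0],
])

```text
t: 4.0
eef_pos: [610.9, 266.4, 83.1]
tcp_rot: [3.141, -0.001, 1.564]
ft_force: [-7.8, -0.7, 7.7]
opening: 0.227
grip_force: 30.0
```

```bash
python3 crank.py 24
```

```text
t 4.0 r 45.8 a 2.496 F [-7.8 -0.7  7.7] open 0.227 gf 30.0 z 83.1
[[-18, 6], [-37, 5], [-53, -3], [-65, -18], [-70, -36]]
```

Call:
arm_command([
  [-18, 6, 0, 0, 0],
  [-37, 5, 0, 0, 0],
  [-53, -3, 0, 0, 0],
  [-65, -18, 0, 0, 0],
  [-70, -36, 0, 0, 0],
])

```text
t: 4.5
eef_pos: [574.2, 196.1, 83.1]
tcp_rot: [3.139, -0.003, 1.561]
ft_force: [2.8, 26.1, -2.6]
opening: 0.225
grip_force: 30.0
```

```bash
python3 crank.py 24
```

```text
t 4.5 r 45.7 a 4.593 F [ 2.8 26.1 -2.6] open 0.225 gf 30.0 z 83.1
[[4, -19], [14, -34], [30, -44], [48, -47], [66, -42]]
```

Call:
arm_command([
  [4, -18, 0, 0, 0],
  [15, -34, 0, 0, 0],
  [30, -44, 0, 0, 0],
  [48, -47, 0, 0, 0],
  [66, -42, 0, 0, 0],
])

```text
t: 5.0
eef_pos: [532.7, 262.6, 83.1]
tcp_rot: [3.139, 0.001, 1.564]
ft_force: [16.1, -12.9, -1.7]
opening: 0.227
grip_force: 30.0
```

```bash
python3 crank.py 24
```

```text
t 5.0 r 44.7 a 0.406 F [ 16.1 -12.9  -1.7] open 0.227 gf 30.0 z 83.1
[[15, 12], [23, 28], [24, 47], [17, 64], [4, 78]]
```

Call:
arm_command([
  [15, 12, 0, 0, 0],
  [23, 28, 0, 0, 0],
  [23, 47, 0, 0, 0],
  [16, 64, 0, 0, 0],
  [4, 78, 0, 0, 0],
])

```text
t: 5.5
eef_pos: [610.5, 267.2, 83.0]
tcp_rot: [3.141, -0.001, 1.564]
ft_force: [-9.7, -2.4, 11.1]
opening: 0.23
grip_force: 30.0
```

```bash
python3 crank.py 9
```

```text
t 5.5 r 45.8 a 2.477 F [-9.7 -2.4 11.1] open 0.23 gf 30.0 z 83.0
[[-7, 3], [-13, 5], [-20, 7], [-27, 7], [-34, 6]]
```

Call:
arm_command([
  [-7, 3, 0, 0, 0],
  [-13, 5, 0, 0, 0],
  [-20, 6, 0, 0, 0],
  [-27, 6, 0, 0, 0],
  [-29, 6, 0, 0, 0],
])

```text
t: 6.0
eef_pos: [617.7, 237.8, 83.3]
tcp_rot: [3.137, -0.003, 1.562]
ft_force: [8.1, 14.3, 0.7]
opening: 0.228
grip_force: 30.0
```

```bash
python3 crank.py 2
```

```text
t 6.0 r 45.6 a 3.151 F [ 8.1 14.3  0.7] open 0.228 gf 30.0 z 83.3
[[-2, -1], [-3, -1], [-5, -1], [-6, -2], [-8, -2]]
```

Call:
arm_command([
  [-1, -1, 0, 0, 0],
  [-2, -1, 0, 0, 0],
  [-2, -1, 0, 0, 0],
])

```text
t: 6.3
eef_pos: [617.6, 237.7, 83.4]
tcp_rot: [3.134, -0.005, 1.563]
ft_force: [13.3, 16.3, -2.4]
opening: 0.226
grip_force: 30.0
```

```bash
python3 crank.py 2
```

```text
t 6.3 r 45.5 a 3.154 F [13.3 16.3 -2.4] open 0.226 gf 30.0 z 83.4
[[-2, -1], [-3, -1], [-5, -1], [-6, -1], [-8, -2]]
```

It no longer moves, so the hard stop is reached. I'll release and lift.

Call:
arm_command([
  [2, 0, 0, 0, 0.6],
  [2, 0, 0, 0, 0.6],
  [2, 0, 0, 0, 0.6],
  [2, 0, -50, 0, 0.6],
  [2, 0, -100, 0, 0.8],
])

```text
t: 6.8
eef_pos: [613.8, 236.1, 182.2]
tcp_rot: [-3.137, 0.001, 1.563]
ft_force: [0.7, -0.1, 0.5]
opening: 0.594
grip_force: 0.0
```

```bash
python3 go.py 520 -307 185 97.7; python3 - <<'E'
from cell import env
import cv2
c=env.read_camera("top")
cv2.imwrite("pics/top2.png",cv2.resize(c["frame"][150:350,180:420,::-1],None,fx=3,fy=3))
E
```

```text
pose [613.8 236.1 182.2] yaw 89.54 t 6.8 F [ 0.7 -0.1  0.5] open 0.594 gf 0.0
shift -543.8 -89.5 -2.8 roll -8.16
```

View pics/top2.png

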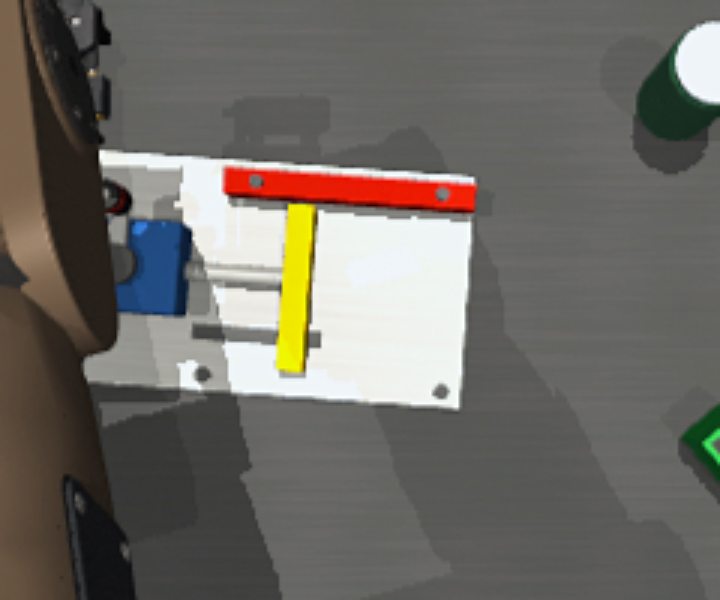

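The crop shows the yellow stop wound in: its working face is at crop (315,207), full picture (285,219), about 35 mm further than at the start and so at jig y ≈ 20. Next is the stub.

Call:
arm_command([
  [-544, -89, 0, -8, 1],
  [-544, -89, 0, -8, 1],
  [-544, -89, 0, -8, 1],
  [-544, -89, 0, -8, 1],
  [-544, -89, 0, -8, 1],
])

```text
t: 7.35
eef_pos: [571.6, -11.8, 182.3]
tcp_rot: [-3.141, -0.0, 1.703]
ft_force: [0.6, -0.5, -0.3]
opening: 0.992
grip_force: 0.0
```

```bash
python3 go.py 520 -307 185 97.7
```

```text
pose [571.6 -11.8 182.3] yaw 97.55 t 7.35 F [ 0.6 -0.5 -0.3] open 0.992 gf 0.0
shift -285.9 -90.0 -2.7 roll -0.15
```

Call:
arm_command([
  [-286, -90, 0, 0, 1],
  [-286, -90, 0, 0, 1],
  [-286, -90, 0, 0, 1],
  [-286, -90, 0, 0, 1],
  [-286, -90, 0, 0, 1],
])

```text
t: 7.85
eef_pos: [528.5, -258.2, 182.3]
tcp_rot: [-3.141, -0.0, 1.702]
ft_force: [1.0, -0.1, 0.5]
opening: 1.0
grip_force: 0.0
```

Call:
arm_command([
  [-35, -11, 0, 0, 1],
  [-35, -11, 0, 0, 1],
  [-35, -11, 0, 0, 1],
])

```text
t: 8.15
eef_pos: [522.6, -292.8, 182.0]
tcp_rot: [-3.141, -0.001, 1.701]
ft_force: [1.0, 1.2, 0.8]
opening: 1.0
grip_force: 0.0
```

```bash
python3 - <<'E'
from go import *;from h import *
from scipy.spatial.transform import Rotation as Ro
s=env.state();c=env.read_camera("wrist");cv2.imwrite("pics/w2.png",cv2.resize(c["frame"][120:420,160:480,::-1],None,fx=2,fy=2))
T=np.eye(4);T[:3,:3]=Ro.from_euler("xyz",s["tcp_rot"]).as_matrix();T[:3,3]=s["eef_pos"]
np.save("w2.npy",T@c["hand_eye"])
a=np.radians(7.7);X=np.array([np.cos(a),np.sin(a)]);Y=np.array([-X[1],X[0]])
for i,j in[(1,1),(1,-1),(-1,-1),(-1,1)]:
    u=proj(c,[*(np.array([519.7,-306.9])+30*i*X+20*j*Y),80],T@c["hand_eye"]);print((u[0]-160)*2,(u[1]-120)*2)
shift(519.7,-306.9,42,97.7)
E
```

```text
385.0384104492707 226.56353985235546
383.02162919249145 313.29587601051264
248.04643387618125 313.71486977732036
244.4967730441897 227.03611512397202
pose [ 522.9 -291.9  182.1] yaw 97.52 t 8.2 F [-0.   0.6  0.5] open 0.999 gf 0.0
shift -14.5 -5.1 140.1 roll -0.18
```

View pics/w2.png

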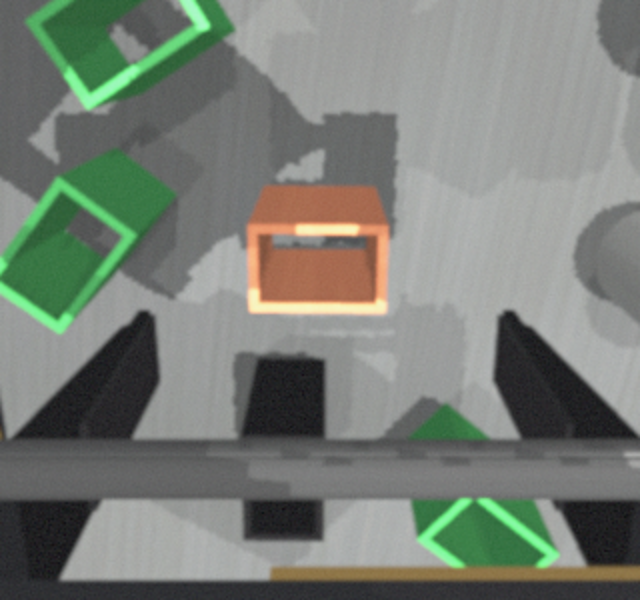

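The rim lies at crop x 248–387, y 224–313, against 246–384 and 227–313 predicted, so the stub is about 1 mm further along tool +y.

Call:
arm_command([
  [-14, -4, 0, 0, 0.88],
  [-14, -4, 50, 0, 0.88],
  [-14, -4, 100, 0, 0.88],
  [-14, -4, 144, 0, 0.88],
  [-14, -4, 144, 0, 0.88],
])

```text
t: 8.7
eef_pos: [519.1, -305.0, 33.7]
tcp_rot: [-3.135, -0.006, 1.704]
ft_force: [-0.3, -0.1, 0.7]
opening: 0.883
grip_force: 0.0
```

```bash
python3 go.py 521 -307 38 97.7
```

```text
pose [ 519.1 -305.    33.7] yaw 97.61 t 8.7 F [-0.3 -0.1  0.7] open 0.883 gf 0.0
shift -2.3 1.7 -4.3 roll -0.09
```

Call:
arm_command([
  [-1, 1, 0, 0, 0.88],
  [-1, 1, 0, 0, 0],
  [-1, 1, 0, 0, 0],
  [-1, 1, 0, 0, 0],
  [-1, 1, 0, 0, 0],
])

```text
t: 9.2
eef_pos: [522.3, -308.1, 39.9]
tcp_rot: [3.141, 0.001, 1.703]
ft_force: [-4.1, 1.0, 9.0]
opening: 0.63
grip_force: 30.0
```

Call:
arm_command([
  [0, 0, 0, 0, 0],
  [0, 0, 0, 0, 0],
])

```text
t: 9.4
eef_pos: [522.3, -308.1, 39.9]
tcp_rot: [3.141, 0.001, 1.703]
ft_force: [-2.4, 0.3, 9.3]
opening: 0.63
grip_force: 30.0
```

```bash
python3 go.py 521 -307 98 97.7
```

```text
pose [ 522.3 -308.1   39.9] yaw 97.56 t 9.4 F [-2.4  0.3  9.3] open 0.63 gf 30.0
shift 1.2 -1.2 -58.1 roll -0.14
```

Call:
arm_command([
  [0, 0, -30, 0, 0],
  [0, 0, -60, 0, 0],
  [45, 12, -60, 0, 0],
  [90, 25, -60, 6, 0],
  [135, 37, -60, 12, 0],
])

```text
t: 9.9
eef_pos: [540.9, -167.7, 98.8]
tcp_rot: [3.141, 0.0, 1.488]
ft_force: [1.7, 0.8, -3.9]
opening: 0.627
grip_force: 30.0
```

```bash
python3 go.py 573.2 61.2 100 85.55
```

```text
pose [ 540.9 -167.7   98.8] yaw 85.24 t 9.9 F [ 1.7  0.8 -3.9] open 0.627 gf 30.0
shift 230.8 13.2 -1.2 roll -0.31
```

Call:
arm_command([
  [45, 3, 0, 0, 0],
  [90, 6, 0, 0, 0],
  [135, 9, 0, 0, 0],
  [180, 11, 0, 0, 0],
  [210, 13, 0, 0, 0],
])

```text
t: 10.4
eef_pos: [570.1, 42.1, 98.6]
tcp_rot: [-3.141, -0.0, 1.494]
ft_force: [-0.3, -1.0, -4.6]
opening: 0.629
grip_force: 30.0
```

Call:
arm_command([
  [20, 0, 0, 0, 0],
  [20, 0, 15, 0, 0],
  [20, 0, 30, 0, 0],
  [20, 0, 35, 0, 0],
])

```text
t: 10.8
eef_pos: [571.2, 59.5, 62.3]
tcp_rot: [-3.14, 0.0, 1.493]
ft_force: [0.1, -0.1, -3.7]
opening: 0.63
grip_force: 30.0
```

```bash
python3 go.py 573.2 61.2 52 85.55; python3 - <<'E'
from cell import env
import cv2
c=env.read_camera("scene")
cv2.imwrite("pics/sc3.png",cv2.resize(c["frame"][190:310,290:450,::-1],None,fx=4,fy=4))
E
```

```text
pose [571.2  59.5  62.3] yaw 85.57 t 10.8 F [ 0.1 -0.1 -3.7] open 0.63 gf 30.0
shift 1.9 1.9 10.3 roll 0.02
```

View pics/sc3.png

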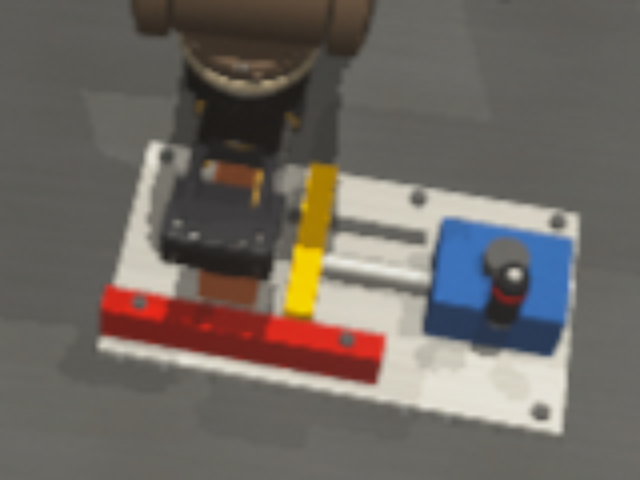

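The crop shows the stub in the gripper at (235,240), above the plate and clear of both stops, with the crank handle at (508,290). I'll lower it and then slide it into the corner.

Call:
arm_command([
  [0, 0, 5, 0, 0],
  [0, 0, 9, 0, 0],
  [0, 0, 10, 0, 0],
  [0, 0, 10, 0, 0],
])

```text
t: 11.25
eef_pos: [572.0, 59.1, 53.6]
tcp_rot: [3.141, 0.0, 1.493]
ft_force: [-0.2, 0.1, -3.8]
opening: 0.63
grip_force: 30.0
```

```bash
python3 go.py 589.7 80 52 85.55
```

```text
pose [572.   59.1  53.6] yaw 85.54 t 11.25 F [-0.2  0.1 -3.8] open 0.63 gf 30.0
shift 22.2 16.0 1.6 roll -0.01
```

Call:
arm_command([
  [8, 6, 1, 0, 0],
  [15, 11, 1, 0, 0],
  [18, 13, 1, 0, 0],
  [18, 13, 1, 0, 0],
])

```text
t: 11.65
eef_pos: [586.7, 76.8, 52.4]
tcp_rot: [3.141, 0.0, 1.494]
ft_force: [0.5, 0.7, -3.5]
opening: 0.632
grip_force: 30.0
```

```bash
python3 go.py 589.7 80 52 85.55
```

```text
pose [586.7  76.8  52.4] yaw 85.6 t 11.65 F [ 0.5  0.7 -3.5] open 0.632 gf 30.0
shift 3.4 2.7 0.4 roll 0.05
```

Next I lower it gently until it touches the plate.

Call:
arm_command([
  [1, 1, 1, 0, 0],
  [1, 1, 1, 0, 0],
])

```text
t: 11.85
eef_pos: [587.4, 77.1, 51.9]
tcp_rot: [3.141, 0.0, 1.493]
ft_force: [-1.2, 1.3, 2.1]
opening: 0.629
grip_force: 30.0
```

Call:
arm_command([
  [2, 0, 0, 0, 0],
  [3, 0, 0, 0, 0],
  [3, 0, 0, 0, 0],
])

```text
t: 12.15
eef_pos: [587.7, 78.4, 51.9]
tcp_rot: [3.141, 0.002, 1.494]
ft_force: [-2.2, -12.9, 4.2]
opening: 0.626
grip_force: 30.0
```

```bash
python3 go.py 589.7 80 52 85.55
```

```text
pose [587.7  78.4  51.9] yaw 85.58 t 12.15 F [ -2.2 -12.9   4.2] open 0.626 gf 30.0
shift 1.7 1.9 -0.1 roll 0.03
```

Call:
arm_command([
  [0, 1, 0, 0, 0],
  [0, 2, 0, 0, 0],
  [0, 3, 0, 0, 0],
  [0, 3, 0, 0, 0],
])

```text
t: 12.55
eef_pos: [588.9, 78.3, 52.0]
tcp_rot: [-3.138, 0.002, 1.494]
ft_force: [-10.0, -13.0, 11.1]
opening: 0.631
grip_force: 30.0
```

```bash
python3 go.py 589.7 80 52 85.55
```

```text
pose [588.9  78.3  52. ] yaw 85.58 t 12.55 F [-10.  -13.   11.1] open 0.631 gf 30.0
shift 1.7 0.7 -0.0 roll 0.03
```

Call:
arm_command([
  [0, 1, 0, 0, 0],
  [0, 1, 0, 0, 0],
  [0, 1, 0, 0, 0],
  [0, 1, 0, 0, 0],
  [0, 1, 0, 0, 0],
])

```text
t: 13.05
eef_pos: [589.9, 78.2, 52.0]
tcp_rot: [-3.138, 0.002, 1.494]
ft_force: [-11.0, -12.9, 10.6]
opening: 0.627
grip_force: 30.0
```

```bash
python3 go.py 589.7 80 52 85.55; python3 - <<'E'
from cell import env
import cv2
c=env.read_camera("scene")
cv2.imwrite("pics/sc4.png",cv2.resize(c["frame"][205:295,305:425,::-1],None,fx=5,fy=5,interpolation=cv2.INTER_CUBIC))
E
```

```text
pose [589.9  78.2  52. ] yaw 85.58 t 13.05 F [-11.  -12.9  10.6] open 0.627 gf 30.0
shift 1.8 -0.3 -0.0 roll 0.03
```

View pics/sc4.png

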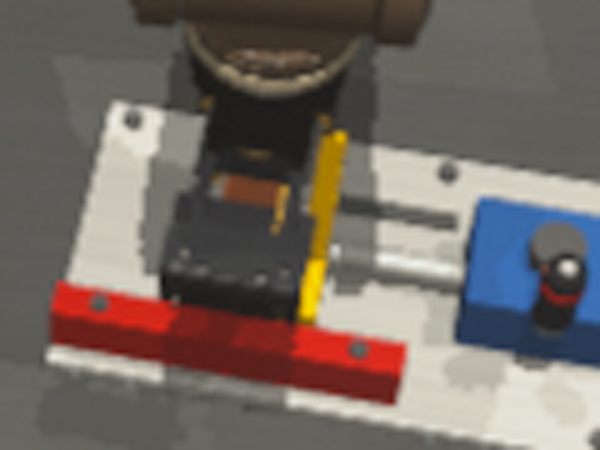

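The stub is against the yellow stop. It moved a full millimetre under the last push with no rise in force, so it may still be sliding on friction rather than touching red. I'll keep pushing.

Call:
arm_command([
  [0, 1, 0, 0, 0],
  [0, 2, 0, 0, 0],
  [0, 2, 0, 0, 0],
])

```text
t: 13.4
eef_pos: [590.5, 78.2, 52.0]
tcp_rot: [-3.135, 0.003, 1.494]
ft_force: [-18.9, -11.7, 16.5]
opening: 0.63
grip_force: 30.0
```

Call:
arm_command([
  [0, 1, 0, 0, 0],
  [0, 1, 0, 0, 0],
  [0, 1, 0, 0, 0],
])

```text
t: 13.7
eef_pos: [590.5, 78.2, 52.0]
tcp_rot: [-3.133, 0.003, 1.494]
ft_force: [-23.8, -13.2, 18.9]
opening: 0.633
grip_force: 30.0
```

```bash
python3 go.py 589.7 80 52 85.55
```

```text
pose [590.5  78.2  52. ] yaw 85.6 t 13.7 F [-23.8 -13.2  18.9] open 0.633 gf 30.0
shift 1.7 -1.0 -0.0 roll 0.05
```

Call:
arm_command([
  [1, 0, 0, 0, 0],
  [2, 0, 0, 0, 0],
  [2, 0, 0, 0, 0],
  [2, 0, 0, 0, 0],
  [2, 0, 0, 0, 0],
])

```text
t: 14.2
eef_pos: [590.6, 78.4, 52.0]
tcp_rot: [-3.132, 0.005, 1.494]
ft_force: [-23.9, -24.9, 21.6]
opening: 0.628
grip_force: 30.0
```

```bash
python3 go.py 589.7 80 52 85.55
```

```text
pose [590.6  78.4  52. ] yaw 85.61 t 14.2 F [-23.9 -24.9  21.6] open 0.628 gf 30.0
shift 1.5 -1.0 0.0 roll 0.06
```

Both directions have stalled with about 24 N each, at rest, upright and square. Handing in.

```bash
python3 -c "
from cell import env
print(env.job_done())"
```

```text
the job is handed in; nothing more can be done
None
```

I wound the side stop fully in and stood the stub in the corner, still gripped and pressed with about 24 N towards each stop; I handed the job in at about 14 s, and no verdict was returned.

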